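# Change the battery pack under the board of an opened meter

## Robot

A 6-joint arm with a two-finger parallel gripper is mounted at the origin on a cart in front of the work surface, level with it; the furniture and walls round the work are solid. World frame = base frame: x ahead of the robot, y to its left, z up, the work surface at z = 0. Lengths are in m, angles in rad, forces in N, time in s.
With the tool pointing down it reaches from about 0.375 to 0.9 m from the base axis. Payload 3.1 kg.
Tool frame: the origin (TCP) lies at the very end of the fingers, on their centre line; the grasp point (between the pads) lies 19 mm behind it (grip_depth is the distance from the TCP to the grasp point, in m); z points along the fingers, y is the line along which they close (so a half turn about z gives the same grasp; the last joint's range is limited). The gripper opens to 85 mm and grips with 20 to 120 N. Pads are 22 mm wide; open, the fingers measure 114 mm over their backs; the gripper's body (76 mm by 85 mm) begins 54 mm behind the grasp point. The pads swing forward as they close: fully open they stand 13 mm farther back than shut.
Start: joints at [1.151, 0.527, 1.433, -0, 1.181, -0.178], TCP at [0.149, 0.607, 0.231] pointing down, gripper open.
Joint ranges: [-3.08, 3.08], [-0.75, 2.2], [0.22, 2.44], [-1.43, 4.57], [0, 2.65], [-2.85, 2.85]. Speed limits (rad/s): [2.79, 2.79, 3.14, 3.14, 3.14, 3.14].

## Interface

Orientations are given as a unit quaternion [x, y, z, w].
In Python, from station import * gives the robot as it stands.
- The arm moves only by the tool apply_moves, never from a script. Its argument "plan" is a list of rows, each a list of 7 numbers: the shift along the tool's x, y, z in m, then the turn, a rotation vector about the tool's x, y, z in rad, then the gripper command: -1 is fully open, 1 is shut, values between are in proportion. In form: [[dx, dy, dz, wx, wy, wz, jaw], ...]. A call has 1 to 8 rows; each row shifts and turns the commanded pose from where the row before left it, along the tool's axes as they then stand; what a row does not reach is not made up. A row lasts 1/8 s, in which the tool goes at most 62.5 mm and 10.7 degrees, less where a joint would pass 70% of its speed; a pose out of reach is approached as far as the arm can. A call is refused whole if a number of a shift passes 0.0625 or a number of a turn 0.188, either way. A call with a gripper value outside its range is refused whole. The fingers move at their own pace and stop on an object; "force" is the grip in N (left out, the last holds). Time passes only in rows, so rows that do not move let the fingers close. It gives the time, the measured TCP pose, the force, the opening and the grip force at its end, in the units of the state.
- sense(): the state, without advancing time (a new reading comes with each control period).
- snapshot(name): name is "scene" or "top"; returns the picture (400x640x3 uint8, red, green, blue); there is no depth.
- calibration(name): a dict with "camera_matrix" (3x3 intrinsics, pixels), "R" (3x3) and "t" (3): a world point X has camera coordinates R X + t. Camera axes: x right, y down, z forward; pixel columns grow to the right and rows downward; lengths in m; the calibration is good to about 2 mm. A picture is of the moment at which its call begins. calibration takes no time and is no camera call.
- sign_off(): hands the job in; it is judged then, once.
The state is a dict: "t": time; "q": joint angles; "qd": joint speeds; "tau": joint torques, N m; "tcp_pos": TCP position; "tool_rot": TCP orientation; "force": force on the tool from outside, world axes, zero at the start; "ft_torque": the same for the moment, N m; "finger_gap": opening from 0.0 (shut) to 1.0 (fully open); "gripper_force": force on a finger pad.
Only numpy, scipy, OpenCV 4.12 (cv2) and the standard library are available. Lean on these libraries where they do the work, as an engineer would, in place of code of your own. Each camera call takes 0.05 s, during which the arm holds its last target. There are 200 camera calls.

## Task

Change the battery in the opened meter: set the orange-lugged clamp and the green board aside on the grey mat (both lying there together), take out the worn pack with the red cross and lay it flat in the steel tray, and put the fresh pack from the carton in its place with its leads pointing under where the board goes. Then put the board back level on its ledges and stand the clamp back across the pack, all squarely where they were; set each thing down rather than drop it, and leave the screwdriver, the screw dish and the tape roll alone.

Things in the scene. Friction and masses are not known exactly. Their poses are not given: they have to be found in the camera images.
- clamp_center (a point): Clamp: aluminium bridge bar 94 mm long (x), 20 mm wide (y), on two flat feet. Point: centre of its orange grip lug (16 x 18 x 17 mm tall), 26 mm above the soles; grip the lug from above on either pair of sides. Bar top 18, underside 15 mm above the soles; legs 60 mm apart inside, straddling the pack. Home: point at (0, 37, 29) mm in the housing's frame, bar along its x, feet on its floor.
- board_center (a point): Green circuit board, 85 mm long (y), 56 mm wide (x). Point: middle of the bare board (2 mm thick there); pin tails reach 3 mm below the point and carry it on flat surfaces; parts on top rise 14 mm above it. Grip from above at the middle of the two long edges (56 mm apart). Home: point at (0, -11, 21) mm in the housing's frame, its length along the housing's x, as at the start.
- old_pack_center (a point): Worn battery pack in the housing: flat white cell 36 mm wide (x), 52 mm long (y), 8.5 mm thick, red cross of tape on top. Point: centre of the cell, half-way up. Stiff red and black leads stick out 32 mm at its -y end. At the start its lead end is under the board and the clamp stands across it. Grip across the 36 mm width.
- fresh_pack_center (a point): Fresh battery pack, same size, point and axes as the worn one, without tape. Lies on the flat grey foam (10 mm above the bench, rim 11 mm) of a low cardboard carton, 110 x 130 mm. Home: point at (0, 33, 7) mm in the housing's frame, lying on its floor, y axes agreeing (leads to the housing's -y, under the board). Reversed it does not go down: the leads meet an end stop.
- housing: Open grey housing of a meter, fixed: 136 mm (x) by 152 mm (y), walls 3 mm thick, 24 mm high, floor 3 mm. Origin: centre of the underside, z up. The board rests on two black ledges, tops at z = 18 mm, x = 26 to 52 mm either side, y = -37 to 5, with 4 mm lips 8 mm beyond the board's ends. A 13 mm high end stop at y = 65 to 69 leaves 6 mm beyond the pack.
- mat: Dark grey silicone repair mat with a fine grid, fixed: 140 mm (x) by 200 mm (y), 4 mm thick. Origin: centre of the underside. Side area for the clamp and the board.
- steel_tray: Shallow stainless steel tray for worn packs, fixed: 130 mm (x) by 140 mm (y), floor 1.6 mm thick, rim 10 mm high. Origin: centre of the underside.
- driver: Bystander: precision screwdriver lying down, 165 mm long (y axis), red and black handle; origin at its middle on the bench.
- dish: Bystander: round white steel dish with the screws in it, 67 mm across, 14 mm high; origin at the centre of its underside.
- kapton: Bystander: roll of amber tape lying flat, 52 mm across, 12 mm high; origin at the centre of its underside.
Things that resemble listed ones, but are neither listed nor needed, are in the scene too. Leave any yellow look-alike of the part that bears fresh_pack_center alone. What is shaped like the part that bears clamp_center but blue is not meant.

How it is judged:
By the outcome, as a careful person would: the job done as asked, in the order asked, and still so for the second after the job is handed in, with the robot touching nothing.
It also fails if it takes over 147 s, if anything falls off the work surface, if the arm or the gripper's body presses on something with over 40 N, if the wrist force passes 120 N, or if a joint passes its speed limit or range.

## Working session

There is one attempt and no reset: what is moved stays moved. The work goes in short steps, Python scripts to look and compute and a tool call to move; the robot and the scene stay as the last step left them, time stands still between calls to the robot, and variables do not carry over. Pictures are saved under pics/ and viewed, at most 14 in all, crops included, and the job is handed in when it is done.

Besides the shell and the picture viewer there is one more tool, called after "Request:" as name(argument=value, ...) on one line, values as JSON. apply_moves: Moves the arm, as the interface text tells. Its arguments: {"type":"object","properties":{"plan":{"type":"array"},"force":{"type":"number"}},"required":["plan"]}

```bash
ls; mkdir -p pics
python3 - <<'E'
from station import *
import cv2
for n in("scene","top"):
    c=calibration(n);print(n,c)
    cv2.imwrite(f"pics/{n}0.png",snapshot(n)[:,:,::-1])
s=sense();print(s)
E
```

```text
pics
scene {'camera_matrix': array([[422.51970792,   0.        , 322.3372779 ],
       [  0.        , 422.51970792, 202.12060865],
       [  0.        ,   0.        ,   1.        ]]), 'R': array([[ 0.61664464, -0.78691695, -0.02260775],
       [-0.42938024, -0.31212387, -0.84747348],
       [ 0.65983482,  0.5322973 , -0.5303561 ]]), 't': array([-0.31021901,  0.24381865,  0.82166007])}
top {'camera_matrix': array([[505.77991947,   0.        , 313.32925562],
       [  0.        , 505.77991947, 202.34041084],
       [  0.        ,   0.        ,   1.        ]]), 'R': array([[-0.02858526, -0.99957247, -0.00614522],
       [-0.99176454,  0.02912873, -0.12471812],
       [ 0.12484381,  0.00252951, -0.99217318]]), 't': array([0.01476781, 0.5272513 , 1.29795874])}
{'t': 0.1, 'q': array([ 1.15153704e+00,  5.28382962e-01,  1.43378366e+00, -7.91001560e-06,
        1.18138354e+00, -1.78508804e-01]), 'qd': array([-0.00090684, -0.00030357, -0.00112659,  0.00040873, -0.00117539,
       -0.00018434]), 'tau': array([ 9.93172785e-05, -4.43303633e+01, -1.78585947e+01, -2.24416344e-04,
        3.84495535e-03,  2.75158686e-05]), 'tcp_pos': array([0.14873228, 0.60638226, 0.23042245]), 'tool_rot': array([ 1.20083189e-01,  9.92763350e-01, -9.36436168e-04, -2.84701923e-04]), 'force': array([ 0.62457934,  0.51339312, -0.34759068]), 'ft_torque': array([-0.01634463, -0.00918916,  0.01063557]), 'gripper_force': 0.0, 'finger_gap': 0.9941620126775774}
```

View pics/scene0.png

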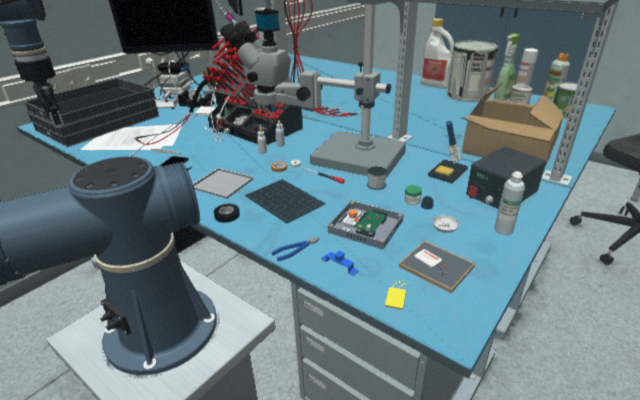

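View pics/top0.png

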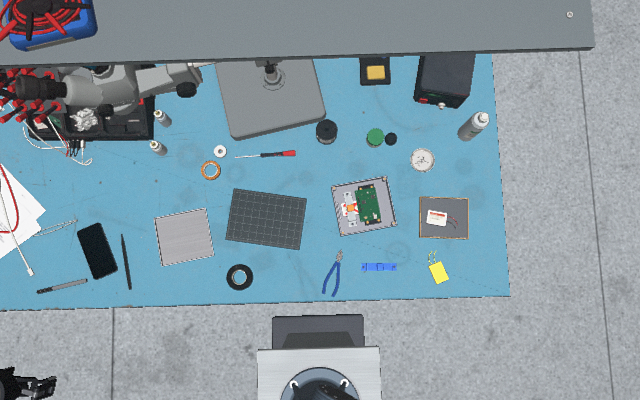

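Run:
```python
import cv2,numpy as np
t=cv2.imread("pics/top0.png");s=cv2.imread("pics/scene0.png")
f=lambda im,x,y:cv2.resize(im[y:y+60,x:x+80],(400,300),interpolation=cv2.INTER_CUBIC)
a=np.vstack([np.hstack([f(t,325,176),f(s,325,193)]),np.hstack([f(t,405,188),f(s,397,236)])])
cv2.imwrite("pics/c0.png",a)
```

```text
(no output)
```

View pics/c0.png

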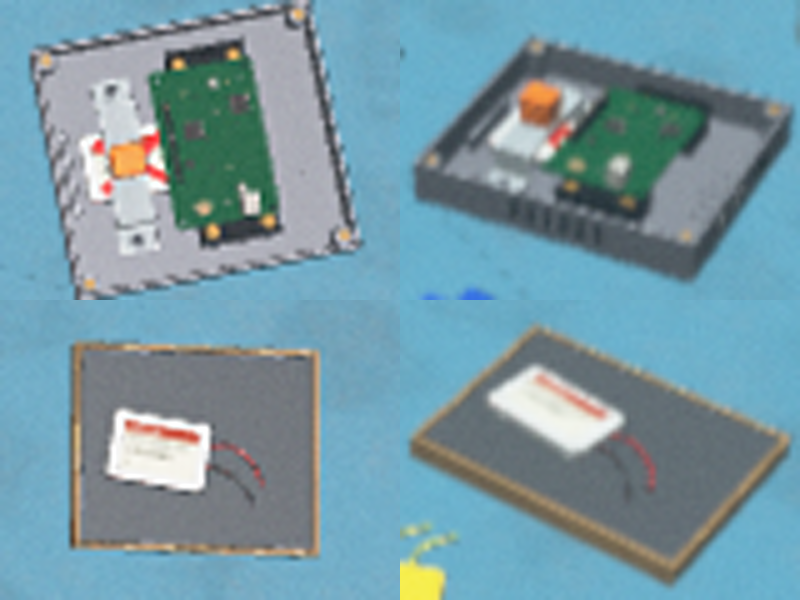

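```bash
cat > h.py <<'E'
import cv2,numpy as np
from scipy.optimize import minimize
from station import *
CAL={n:calibration(n) for n in("scene","top")}
def proj(n,X):
    c=CAL[n];P=(np.asarray(X)@c["R"].T+c["t"])@c["camera_matrix"].T
    return P[:,:2]/P[:,2:]
def imgs(tag=None):
    d={n:snapshot(n) for n in CAL}
    if tag:
        for n in d:cv2.imwrite(f"pics/{n}_{tag}.png",d[n][:,:,::-1])
    return d
def load(tag):return {n:cv2.imread(f"pics/{n}{tag}.png")[:,:,::-1] for n in CAL}
def box(lx,ly,z0,z1):return np.array([[x,y,z] for x in(-lx/2,lx/2) for y in(-ly/2,ly/2) for z in(z0,z1)])/1000
def place(B,p):
    c,s=np.cos(p[3]),np.sin(p[3]);return B@np.array([[c,-s,0],[s,c,0],[0,0,1]]).T+p[:3]
def fit(d,maskf,B,p0,fixz=False,pad=12,views=("top","scene")):
    """maskf(hsv,rgb)->bool; fit pose (x,y,z,yaw) of convex body B to masks in both views"""
    S=8;dat=[]
    for n in views:
        q=proj(n,place(B,p0));x0,y0=np.floor(q.min(0)-pad).astype(int);x1,y1=np.ceil(q.max(0)+pad).astype(int)
        x0,y0=max(x0,0),max(y0,0);im=d[n][y0:y1,x0:x1]
        m=maskf(cv2.cvtColor(np.ascontiguousarray(im),cv2.COLOR_RGB2HSV).astype(int),im.astype(int)).astype(np.float32)
        dat.append((n,x0,y0,m))
    def cost(v):
        p=np.array([v[0],v[1],p0[2] if fixz else v[2],v[-1]*10]);e=0
        for n,x0,y0,m in dat:
            q=(proj(n,place(B,p))-[x0,y0]+.5)*S
            h=cv2.convexHull(q.astype(np.float32)).round().astype(np.int32)
            r=np.zeros((m.shape[0]*S,m.shape[1]*S),np.uint8);cv2.fillConvexPoly(r,h,255)
            e+=np.abs(cv2.resize(r,m.shape[::-1],interpolation=cv2.INTER_AREA)/255.-m).sum()
        return e
    v=np.array([p0[0],p0[1]]+([] if fixz else [p0[2]])+[p0[3]/10]);best=None
    for k in range(3):
        sx=[v]+[v+np.eye(len(v))[i]*(.006 if k<2 else .003)*(-1)**k for i in range(len(v))]
        r=minimize(cost,v,method="Nelder-Mead",options=dict(initial_simplex=sx,xatol=2e-5,fatol=.01,maxiter=400));v=r.x
    p=np.array([v[0],v[1],p0[2] if fixz else v[2],v[-1]*10])
    print(np.round(p[:3]*1000,1),"yaw deg",round(np.degrees(p[3]),1),"cost",round(r.fun,1),"mask",[int(x[3].sum()) for x in dat]);return p
def back(n,uv,z):
    c=CAL[n];r=c["R"].T@np.linalg.solve(c["camera_matrix"],[*uv,1]);o=-c["R"].T@c["t"]
    return o+r*(z-o[2])/r[2]
green=lambda h,r:(h[...,0]>40)&(h[...,0]<85)&(h[...,1]>90)
orange=lambda h,r:(h[...,0]>5)&(h[...,0]<20)&(h[...,1]>130)&(h[...,2]>130)
white=lambda h,r:(h[...,2]>140)|((h[...,1]>110)&((h[...,0]<10)|(h[...,0]>170))&(h[...,2]>120))
notblue=lambda h,r:~((h[...,0]>90)&(h[...,0]<112)&(h[...,1]>75)&(h[...,2]>90))
E
cat > m0.py <<'E'
from h import *
d=load("0")
def g(uv,z,yaw):q=back("top",uv,z);return np.array([q[0],q[1],z,np.radians(yaw)])
H=fit(d,notblue,box(136,152,0,24),g((364,206),0,11))
fit(d,green,box(56,85,-1,1),g((368,204),.021,100))
fit(d,orange,box(16,18,-8.5,8.5),g((350,207),.029,11))
fit(d,white,box(36,52,-4.25,4.25),g((437,218),.014,-5))
fit(d,notblue,box(110,130,0,11),g((443,218),0,0))
fit(d,notblue,box(140,200,0,4),g((266,219),0,-5))
fit(d,notblue,box(130,140,0,10),g((185,237),0,8))
print([back("top",u,0).round(3) for u in((324,131),(265,154),(422,160),(211,170),(239,277),(378,267))])
E
python3 m0.py
```

```text
[ 5.178e+02 -1.322e+02  3.000e-01] yaw deg 9.2 cost 627.8 mask [2973, 2636]
[ 520.4 -142.8   20.9] yaw deg 98.8 cost 275.1 mask [533, 332]
[510.8 -96.   30.1] yaw deg 14.8 cost 46.4 mask [40, 40]
[ 479.6 -323.8   16.2] yaw deg -11.3 cost 1341.5 mask [590, 1257]
[ 479.8 -345.4    0.7] yaw deg -3.9 cost 676.5 mask [2098, 2728]
[492.1 129.1  -2.4] yaw deg -9.5 cost 1076.5 mask [3810, 2473]
[449.2 349.6   0.7] yaw deg 10.1 cost 1060.8 mask [2715, 1997]
[array([ 0.728, -0.035,  0.   ]), array([0.669, 0.128, 0.   ]), array([ 0.639, -0.299,  0.   ]), array([0.629, 0.276, 0.   ]), array([0.338, 0.202, 0.   ]), array([ 0.354, -0.167,  0.   ])]
```

```bash
python3 - <<'E'
s=open("h.py").read()
s=s.replace("        dat.append((n,x0,y0,m))","""        cen=np.round(proj(n,np.array([p0[:3]]))[0]).astype(int)-[x0,y0]
        nl,L,st,ce=cv2.connectedComponentsWithStats(m.astype(np.uint8),connectivity=4)
        k=max(range(1,nl),key=lambda i:st[i,4]-20*np.hypot(*(ce[i]-cen)))
        cs,_=cv2.findContours((L==k).astype(np.uint8),cv2.RETR_EXTERNAL,cv2.CHAIN_APPROX_NONE)
        m=np.zeros_like(m);cv2.drawContours(m,cs,-1,1,-1)
        dat.append((n,x0,y0,m));DBG.append(m)""").replace("import cv2","DBG=[]\nimport cv2",1)
open("h.py","w").write(s)
open("m0.py","a").write("""
M=max(m.shape[0] for m in DBG);M2=max(m.shape[1] for m in DBG)
T=[cv2.copyMakeBorder(m*255,0,M-m.shape[0],0,M2-m.shape[1],cv2.BORDER_CONSTANT,value=90) for m in DBG]
a=np.vstack([np.hstack(T[0::2]),np.hstack(T[1::2])]);cv2.imwrite("pics/dbg.png",cv2.resize(a,(800,int(800*a.shape[0]/a.shape[1])),interpolation=cv2.INTER_NEAREST))
""")
E
sed -i 's/h\[...,2\]>140)|/(h[...,2]>150)\&(h[...,1]<60))|/' h.py
python3 m0.py
```

```text
[ 5.178e+02 -1.322e+02  3.000e-01] yaw deg 9.2 cost 223.8 mask [2971, 2234]
[ 520.6 -142.7   20.9] yaw deg 99.2 cost 161.3 mask [607, 369]
[510.8 -96.   30.1] yaw deg 14.8 cost 46.4 mask [40, 40]
[ 479.3 -323.8   17.1] yaw deg -11.0 cost 77.2 mask [273, 277]
[ 479.8 -345.4    0.7] yaw deg -3.9 cost 141.5 mask [2092, 2199]
[492.1 129.1  -2.4] yaw deg -9.5 cost 289.5 mask [3804, 1692]
[448.9 349.3   0.8] yaw deg 9.8 cost 544.4 mask [2706, 1489]
[array([ 0.728, -0.035,  0.   ]), array([0.669, 0.128, 0.   ]), array([ 0.639, -0.299,  0.   ]), array([0.629, 0.276, 0.   ]), array([0.338, 0.202, 0.   ]), array([ 0.354, -0.167,  0.   ])][ WARN:0@0.683] global loadsave.cpp:1063 imwrite_ Unsupported depth image for selected encoder is fallbacked to CV_8U.
```

View pics/dbg.png

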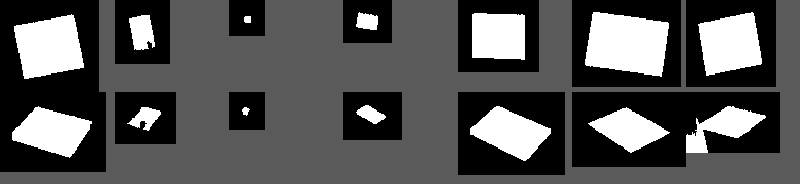

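```bash
cat > go.py <<'E'
import sys,numpy as np
from station import *
from scipy.spatial.transform import Rotation as R
# usage: go.py x y z(mm) phi(deg, tool-y heading) [nrows]; prints rows in tool axes
s=sense();r=R.from_quat(s["tool_rot"]);y=r.apply([0,1,0]);phi=np.degrees(np.arctan2(y[1],y[0]))
print("t",round(s["t"],2),"tcp",np.round(s["tcp_pos"]*1000,1),"phi",round(phi,2),"F",np.round(s["force"],1),"gap mm",round(s["finger_gap"]*85,1),"gf",round(s["gripper_force"],1),"tilt",np.round(np.degrees(r.apply([0,0,1])[:2]),2),"q6",round(s["q"][5],2))
if len(sys.argv)>4:
    a=list(map(float,sys.argv[1:5]));d=np.array(a[:3])/1000-s["tcp_pos"]
    w=-np.radians((a[3]-phi+180)%360-180)
    n=int(sys.argv[5]) if len(sys.argv)>5 else int(max(np.ceil(np.linalg.norm(d)/.045),np.ceil(abs(w)/.17),1))
    for i in range(n):
        p=np.radians(phi)-w*i/n;ex=np.array([-np.sin(p),np.cos(p),0]);ey=np.array([np.cos(p),np.sin(p),0])
        print([round(float(v),4) for v in(ex@d/n,ey@d/n,-d[2]/n)],round(w/n,4))
E
python3 go.py 400 250 200 45
python3 - <<'E'
from h import *
d=load("0")
q=back("top",(185,237),0)
fit(d,notblue,box(130,140,0,10),np.array([q[0],q[1],0,.15]),fixz=True,views=("top",))
E
```

```text
t 0.1 tcp [148.7 606.4 230.4] phi 76.21 F [ 0.6  0.5 -0.3] gap mm 84.5 gf 0.0 tilt [-0.05 -0.1 ] q6 -0.18
[-0.0329, -0.0286, 0.003] 0.0545
[-0.0344, -0.0268, 0.003] 0.0545
[-0.0358, -0.0249, 0.003] 0.0545
[-0.0371, -0.0229, 0.003] 0.0545
[-0.0383, -0.0208, 0.003] 0.0545
[-0.0394, -0.0187, 0.003] 0.0545
[-0.0403, -0.0165, 0.003] 0.0545
[-0.0412, -0.0143, 0.003] 0.0545
[-0.0419, -0.0121, 0.003] 0.0545
[-0.0425, -0.0098, 0.003] 0.0545
[449.8 349.4   0. ] yaw deg 10.3 cost 79.5 mask [2706]
```

Request:
apply_moves(plan=[[-0.033,-0.028,0.003,0,0,0.055,0],[-0.034,-0.027,0.003,0,0,0.055,0],[-0.036,-0.025,0.003,0,0,0.055,0],[-0.037,-0.023,0.003,0,0,0.055,0],[-0.038,-0.021,0.003,0,0,0.055,0],[-0.039,-0.019,0.003,0,0,0.055,0],[-0.04,-0.016,0.003,0,0,0.055,0],[-0.041,-0.014,0.003,0,0,0.055,0]], force=50)

```text
t: 1.1
tcp_pos: [0.349, 0.3214, 0.207]
tool_rot: [0.335, 0.942, -0.0, -0.0]
force: [1.1, 0.3, -0.4]
finger_gap: 0.504
gripper_force: 0.0
```

```bash
python3 go.py 511 -96 120 9.2 10
```

```text
t 1.1 tcp [349.  321.4 207. ] phi 50.9 F [ 1.1  0.3 -0.4] gap mm 42.9 gf 0.0 tilt [-0.01 -0.01] q6 -0.38
[-0.0389, -0.0222, 0.0087] 0.0728
[-0.0404, -0.0193, 0.0087] 0.0728
[-0.0417, -0.0163, 0.0087] 0.0728
[-0.0428, -0.0132, 0.0087] 0.0728
[-0.0436, -0.0101, 0.0087] 0.0728
[-0.0442, -0.0069, 0.0087] 0.0728
[-0.0446, -0.0036, 0.0087] 0.0728
[-0.0448, -0.0004, 0.0087] 0.0728
[-0.0447, 0.0029, 0.0087] 0.0728
[-0.0444, 0.0061, 0.0087] 0.0728
```

Request:
apply_moves(plan=[[-0.039,-0.022,0.005,0,0,0.073,0],[-0.04,-0.019,0.005,0,0,0.073,0],[-0.042,-0.016,0.005,0,0,0.073,0],[-0.043,-0.013,0.005,0,0,0.073,0],[-0.044,-0.01,0.01,0,0,0.073,0],[-0.044,-0.007,0.01,0,0,0.073,0],[-0.045,-0.004,0.01,0,0,0.073,0],[-0.045,0,0.01,0,0,0.073,0]])

```text
t: 2.1
tcp_pos: [0.4798, -0.0128, 0.1468]
tool_rot: [0.592, 0.806, -0.0, -0.0]
force: [-0.4, -0.1, -0.1]
finger_gap: 0.5
gripper_force: 0.0
```

```bash
python3 go.py 511.3 -96 60 9.2 4
```

```text
t 2.1 tcp [479.8 -12.8 146.8] phi 17.37 F [-0.4 -0.1 -0.1] gap mm 42.5 gf 0.0 tilt [-0.02  0.01] q6 -0.56
[-0.0222, 0.0013, 0.0217] 0.0357
[-0.0222, 0.0021, 0.0217] 0.0357
[-0.0221, 0.0029, 0.0217] 0.0357
[-0.0219, 0.0037, 0.0217] 0.0357
```

Request:
apply_moves(plan=[[-0.0222,0.0013,0.0217,0,0,0.0357,0],[-0.0222,0.0021,0.0217,0,0,0.0357,0],[-0.0221,0.0029,0.0217,0,0,0.0357,0],[-0.0219,0.0037,0.0217,0,0,0.0357,0],[0,0,0,0,0,0,0],[0,0,0,0,0,0,0]])

```text
t: 2.85
tcp_pos: [0.5107, -0.0938, 0.0607]
tool_rot: [0.647, 0.763, -0.0, -0.001]
force: [0.1, 0.8, -0.4]
finger_gap: 0.497
gripper_force: 0.0
```

```bash
python3 go.py 511.3 -96 24 9.2 3
python3 - <<'E'
from h import *
d=imgs("1")
f=lambda im,x,y:cv2.resize(im[y:y+60,x:x+80,::-1],(400,300),interpolation=cv2.INTER_CUBIC)
cv2.imwrite("pics/c1.png",np.hstack([f(d["top"],325,176),f(d["scene"],325,183)]))
E
```

```text
t 2.85 tcp [510.7 -93.8  60.7] phi 9.38 F [ 0.1  0.8 -0.4] gap mm 42.3 gf 0.0 tilt [-0.06  0.04] q6 -0.56
[-0.0007, 0.0001, 0.0122] 0.001
[-0.0007, 0.0001, 0.0122] 0.001
[-0.0007, 0.0001, 0.0122] 0.001
```

View pics/c1.png

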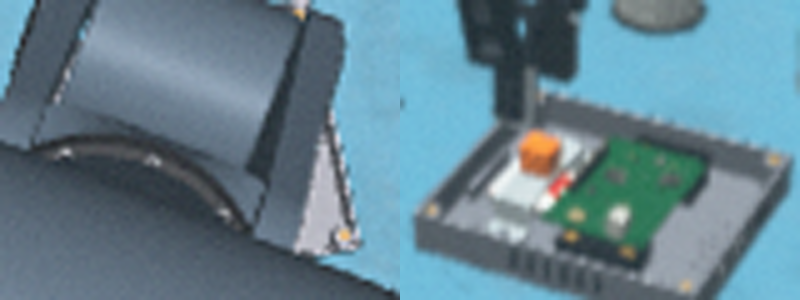

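Request:
apply_moves(plan=[[-0.0007,0.0001,0.012,0,0,0.003,0],[-0.0007,0.0001,0.012,0,0,0,0],[-0.0007,0.0001,0.012,0,0,0,0],[0,0,0.001,0,0,0,0],[0,0,0,0,0,0,1],[0,0,0,0,0,0,1],[0,0,0,0,0,0,1],[0,0,0,0,0,0,1]], force=50)

```text
t: 3.95
tcp_pos: [0.5121, -0.0966, 0.0237]
tool_rot: [0.648, 0.761, 0.0, 0.0]
force: [0.4, -0.7, -0.0]
finger_gap: 0.172
gripper_force: 49.8
```

```bash
python3 go.py 511.3 -96 24 9.2 3
```

```text
t 3.95 tcp [512.1 -96.6  23.7] phi 9.17 F [ 0.4 -0.7 -0. ] gap mm 14.6 gf 49.8 tilt [ 0.02 -0.01] q6 -0.56
[0.0002, -0.0002, -0.0001] -0.0001
[0.0002, -0.0002, -0.0001] -0.0001
[0.0002, -0.0002, -0.0001] -0.0001
```

Request:
apply_moves(plan=[[0,0,-0.005,0,0,0,1],[0,0,-0.02,0,0,0,1],[0,0,-0.035,0,0,0,1],[0.03,-0.01,-0.005,0,0,0,1],[0.045,0,0,0,0,0,1],[0.045,0,0,0,0,0,1],[0.03,0,0,0,0,0,1],[0.015,0,0,0,0,0,1]])

```text
t: 4.95
tcp_pos: [0.4752, 0.0662, 0.0888]
tool_rot: [0.647, 0.762, -0.0, -0.0]
force: [0.2, -0.5, -1.0]
finger_gap: 0.173
gripper_force: 49.7
```

```bash
python3 go.py 484 80 34 9.2 4
```

```text
t 4.95 tcp [475.2  66.2  88.8] phi 9.29 F [ 0.2 -0.5 -1. ] gap mm 14.7 gf 49.7 tilt [-0.01 -0.  ] q6 -0.26
[0.0031, 0.0027, 0.0137] 0.0004
[0.0031, 0.0027, 0.0137] 0.0004
[0.0031, 0.0027, 0.0137] 0.0004
[0.0031, 0.0027, 0.0137] 0.0004
```

Request:
apply_moves(plan=[[0.003,0.003,0.014,0,0,0,1],[0.003,0.003,0.014,0,0,0,1],[0.003,0.003,0.014,0,0,0,1],[0.003,0.003,0.013,0,0,0,1],[0,0,0.004,0,0,0,1],[0,0,0.003,0,0,0,1],[0,0,0.0015,0,0,0,1],[0,0,0,0,0,0,1]])

```text
t: 5.95
tcp_pos: [0.4858, 0.0785, 0.0253]
tool_rot: [0.648, 0.761, 0.0, 0.0]
force: [-0.4, 0.6, -1.0]
finger_gap: 0.171
gripper_force: 49.7
```

```bash
python3 go.py
```

```text
t 5.95 tcp [485.8  78.5  25.3] phi 9.18 F [-0.4  0.6 -1. ] gap mm 14.5 gf 49.7 tilt [ 0.03 -0.  ] q6 -0.23
```

Request:
apply_moves(plan=[[0,0,0.0006,0,0,0,1],[0,0,0.0006,0,0,0,1],[0,0,0,0,0,0,1]])

```text
t: 6.32
tcp_pos: [0.4859, 0.0785, 0.0247]
tool_rot: [0.648, 0.761, 0.0, 0.0]
force: [-0.3, -0.2, 5.9]
finger_gap: 0.174
gripper_force: 50.5
```

```bash
python3 go.py
```

```text
t 6.33 tcp [485.9  78.5  24.7] phi 9.18 F [-0.3 -0.2  5.9] gap mm 14.8 gf 50.5 tilt [ 0.06 -0.01] q6 -0.23
```

Request:
apply_moves(plan=[[0,0,0,0,0,0,0.4],[0,0,0,0,0,0,0.3],[0,0,-0.002,0,0,0,0.3],[0,0,-0.025,0,0,0,0.3],[0,0,-0.035,0,0,0.1,0],[0,0,-0.01,0,0,0.17,-1],[0,0,0,0,0,0.17,-1],[0,0,0,0,0,0.17,-1]])

```text
t: 7.32
tcp_pos: [0.4857, 0.0786, 0.0961]
tool_rot: [0.848, 0.529, 0.0, 0.0]
force: [0.7, 0.5, -0.1]
finger_gap: 1.001
gripper_force: 0.0
```

```bash
python3 go.py 520.2 -142.9 60 -80.8 8
python3 - <<'E'
from h import *
d=imgs("2")
fit(d,orange,box(16,18,-8.5,8.5),np.array([.486,.0785,.03,.16]))
fit(d,green,box(56,85,-1,1),np.array([.52,-.143,.021,1.73]))
E
```

```text
t 7.33 tcp [485.7  78.6  96.1] phi -26.09 F [ 0.7  0.5 -0.1] gap mm 85.1 gf 0.0 tilt [ 0.03 -0.  ] q6 0.39
[-0.023, 0.016, 0.0045] 0.1194
[-0.0209, 0.0187, 0.0045] 0.1194
[-0.0185, 0.021, 0.0045] 0.1194
[-0.0159, 0.0231, 0.0045] 0.1194
[-0.013, 0.0248, 0.0045] 0.1194
[-0.01, 0.0262, 0.0045] 0.1194
[-0.0068, 0.0272, 0.0045] 0.1194
[-0.0035, 0.0278, 0.0045] 0.1194Traceback (most recent call last):
  File "<stdin>", line 3, in <module>
  File "h.py", line 27, in fit
    k=max(range(1,nl),key=lambda i:st[i,4]-20*np.hypot(*(ce[i]-cen)))
ValueError: max() iterable argument is empty
```

Request:
apply_moves(plan=[[-0.023,0.016,0,0,0,0.12,-1],[-0.021,0.019,0,0,0,0.12,-1],[-0.0185,0.021,0,0,0,0.12,-1],[-0.016,0.023,0,0,0,0.12,-1],[-0.013,0.025,0,0,0,0.12,-1],[-0.01,0.026,0.005,0,0,0.12,-1],[-0.007,0.027,0.01,0,0,0.12,-1],[-0.0035,0.028,0.02,0,0,0.12,-1]])

```text
t: 8.43
tcp_pos: [0.5214, -0.1444, 0.061]
tool_rot: [0.997, 0.08, 0.001, 0.0]
force: [-0.5, 0.1, -0.3]
finger_gap: 1.002
gripper_force: 0.0
```

Request:
apply_moves(plan=[[0,0,0,0,0,0,-1],[0,0,0,0,0,0,-1]])

```text
t: 8.68
tcp_pos: [0.5201, -0.1426, 0.0608]
tool_rot: [0.997, 0.082, -0.001, -0.0]
force: [-0.0, 0.8, -0.3]
finger_gap: 1.003
gripper_force: 0.0
```

```bash
python3 go.py 520.2 -142.9 14 -80.8 4
```

```text
t 8.68 tcp [ 520.1 -142.6   60.8] phi -80.64 F [-0.   0.8 -0.3] gap mm 85.2 gf 0.0 tilt [-0.07  0.05] q6 0.93
[-0.0, 0.0001, 0.0117] 0.0007
[-0.0, 0.0001, 0.0117] 0.0007
[-0.0, 0.0001, 0.0117] 0.0007
[-0.0, 0.0001, 0.0117] 0.0007
```

Request:
apply_moves(plan=[[0,0,0.012,0,0,0.003,-1],[0,0,0.012,0,0,0,-1],[0,0,0.012,0,0,0,-1],[0,0,0.011,0,0,0,-1],[0,0,0,0,0,0,-0.2],[0,0,0,0,0,0,0],[0,0,0,0,0,0,0.3],[0,0,0,0,0,0,0.5]], force=40)

```text
t: 9.68
tcp_pos: [0.521, -0.1434, 0.0141]
tool_rot: [0.997, 0.079, 0.0, 0.0]
force: [-0.6, -0.9, 0.4]
finger_gap: 0.631
gripper_force: 42.0
```

```bash
python3 go.py
```

```text
t 9.68 tcp [ 521.  -143.4   14.1] phi -80.96 F [-0.6 -0.9  0.4] gap mm 53.6 gf 42.0 tilt [ 0.05 -0.02] q6 0.94
```

Request:
apply_moves(plan=[[0,0,-0.004,0,0,0,0.5],[0,0,-0.01,0,0,0,0.5],[0,0,-0.016,0,0,0,0.5],[0,0,-0.02,0,0,0,0.5],[0,0,-0.02,0,0,0,0.5],[0,0,-0.02,0,0,0,0.5],[0,0,0,0,0,0,0.5]])

```text
t: 10.55
tcp_pos: [0.5221, -0.1438, 0.1062]
tool_rot: [0.997, 0.079, 0.002, 0.001]
force: [-0.2, 0.0, 0.3]
finger_gap: 0.624
gripper_force: 42.1
```

```bash
python3 go.py 499.5 173 70 -80.8 8
python3 - <<'E'
from h import *
d=imgs("3")
f=lambda im,x,y:cv2.resize(im[y:y+90,x:x+120,::-1],(400,300),interpolation=cv2.INTER_CUBIC)
cv2.imwrite("pics/c3.png",np.hstack([f(d["scene"],240,163),f(d["scene"],300,153)]))
E
```

```text
t 10.55 tcp [ 522.1 -143.8  106.2] phi -80.94 F [-0.2  0.   0.3] gap mm 53.1 gf 42.1 tilt [ 0.26 -0.13] q6 0.94
[0.0035, -0.0395, 0.0045] -0.0003
[0.0035, -0.0395, 0.0045] -0.0003
[0.0035, -0.0395, 0.0045] -0.0003
[0.0035, -0.0395, 0.0045] -0.0003
[0.0035, -0.0395, 0.0045] -0.0003
[0.0035, -0.0395, 0.0045] -0.0003
[0.0035, -0.0395, 0.0045] -0.0003
[0.0035, -0.0395, 0.0045] -0.0003
```

View pics/c3.png

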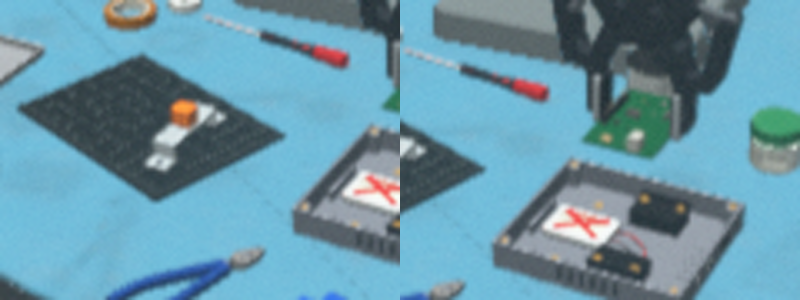

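Request:
apply_moves(plan=[[0.003,-0.02,0,0,0,0,0.5],[0.0035,-0.04,0,0,0,0,0.5],[0.0035,-0.05,0,0,0,0,0.5],[0.0035,-0.055,0,0,0,0,0.5],[0.0035,-0.055,0,0,0,0,0.5],[0.0035,-0.045,0.005,0,0,0,0.5],[0.0035,-0.035,0.01,0,0,0,0.5],[0.003,-0.015,0.01,0,0,0,0.5]])

```text
t: 11.65
tcp_pos: [0.496, 0.1747, 0.0778]
tool_rot: [0.997, 0.081, -0.001, -0.0]
force: [-0.1, 0.4, 0.6]
finger_gap: 0.631
gripper_force: 42.1
```

Request:
apply_moves(plan=[[0,0,0.015,0,0,0,0.5],[0,0,0.02,0,0,0,0.5],[0,0,0.02,0,0,0,0.5],[0,0,0.015,0,0,0,0.5],[0,0,0,0,0,0,0.5]])

```text
t: 12.28
tcp_pos: [0.497, 0.1711, 0.0074]
tool_rot: [0.997, 0.078, -0.002, 0.0]
force: [0.5, -0.2, -0.1]
finger_gap: 0.629
gripper_force: 42.1
```

```bash
python3 go.py 499.5 173 2 -80.8 4
```

```text
t 12.28 tcp [497.  171.1   7.4] phi -81.03 F [ 0.5 -0.2 -0.1] gap mm 53.5 gf 42.1 tilt [-0.18 -0.03] q6 1.53
[0.0007, -0.0004, 0.0013] -0.001
[0.0007, -0.0004, 0.0013] -0.001
[0.0007, -0.0004, 0.0013] -0.001
[0.0007, -0.0004, 0.0013] -0.001
```

Request:
apply_moves(plan=[[0,0,0.002,0,0,0,0.5],[0,0,0.002,0,0,0,0.5],[0,0,0.001,0,0,0,0.5],[0,0,0.001,0,0,0,0.5],[0,0,0,0,0,0,0.5]])

```text
t: 12.9
tcp_pos: [0.4979, 0.1722, 0.0029]
tool_rot: [0.997, 0.079, 0.0, 0.0]
force: [-0.1, 0.1, 0.0]
finger_gap: 0.63
gripper_force: 42.1
```

Request:
apply_moves(plan=[[0,0,0.0006,0,0,0,0.5],[0,0,0,0,0,0,0.5]])

```text
t: 13.15
tcp_pos: [0.4978, 0.1721, 0.0022]
tool_rot: [0.997, 0.079, -0.0, 0.0]
force: [0.1, 0.7, -1.3]
finger_gap: 0.631
gripper_force: 42.1
```

Request:
apply_moves(plan=[[0,0,0.0008,0,0,0,0.5],[0,0,0.0006,0,0,0,0.5],[0,0,0,0,0,0,0.5]])

```text
t: 13.52
tcp_pos: [0.4978, 0.1721, 0.0007]
tool_rot: [0.997, 0.079, -0.0, 0.0]
force: [-0.4, 0.0, -0.7]
finger_gap: 0.628
gripper_force: 42.1
```

Request:
apply_moves(plan=[[0,0,0.0006,0,0,0,0.5],[0,0,0,0,0,0,0.5]])

```text
t: 13.78
tcp_pos: [0.4979, 0.1721, 0.0005]
tool_rot: [0.997, 0.079, 0.0, 0.0]
force: [-0.4, -0.3, 3.6]
finger_gap: 0.63
gripper_force: 43.9
```

Request:
apply_moves(plan=[[0,0,0,0,0,0,-0.45],[0,0,0,0,0,0,-0.7],[0,0,-0.005,0,0,0,-0.8],[0,0,-0.025,0,0,0,-0.8],[0,0,-0.035,0,0,0,-0.8],[0,0,-0.02,0,0,-0.1,-0.6],[0,0.04,0,0,0,-0.15,-0.4],[0,0,0,0,0,-0.17,-0.4]])

```text
t: 14.78
tcp_pos: [0.5094, 0.1317, 0.0861]
tool_rot: [0.958, 0.286, 0.001, 0.0]
force: [-0.0, 0.0, -0.1]
finger_gap: 0.698
gripper_force: 0.0
```

```bash
python3 - <<'E'
from h import *
d=imgs("4")
fit(d,green,box(56,85,-1,1),np.array([.498,.172,.007,1.73]))
fit(d,white,box(36,52,-4.25,4.25),np.array([.5125,-.0996,.0073,.16]))
E
python3 go.py 512.5 -99.6 60 9.2 9
```

```text
t 14.88 tcp [508.2 132.9  85.6] phi -56.96 F [ 0.5 -0.  -1.4] gap mm 59.7 gf 0.0 tilt [0.02 0.  ] q6 1.04
[-0.0137, 0.0219, 0.0028] -0.1283
[-0.0164, 0.02, 0.0028] -0.1283
[-0.0188, 0.0177, 0.0028] -0.1283
[-0.0209, 0.0152, 0.0028] -0.1283
[-0.0227, 0.0124, 0.0028] -0.1283
[-0.0241, 0.0094, 0.0028] -0.1283
[-0.0251, 0.0062, 0.0028] -0.1283
[-0.0257, 0.0029, 0.0028] -0.1283
[-0.0258, -0.0004, 0.0028] -0.1283Traceback (most recent call last):
  File "<stdin>", line 3, in <module>
  File "h.py", line 27, in fit
    k=max(range(1,nl),key=lambda i:st[i,4]-20*np.hypot(*(ce[i]-cen)))
ValueError: max() iterable argument is empty
```

Request:
apply_moves(plan=[[-0.0137,0.022,0,0,0,-0.128,-0.4],[-0.0164,0.02,0,0,0,-0.128,-0.4],[-0.0188,0.0177,0,0,0,-0.128,-0.4],[-0.021,0.015,0,0,0,-0.128,-0.4],[-0.0227,0.0124,0,0,0,-0.128,-0.4],[-0.024,0.0094,0,0,0,-0.128,-0.4],[-0.025,0.006,0,0,0,-0.128,-0.4],[-0.0257,0.003,0.01,0,0,-0.128,-0.4]])

```text
t: 15.88
tcp_pos: [0.5121, -0.0736, 0.0757]
tool_rot: [0.695, 0.719, 0.0, 0.001]
force: [0.1, 0.3, -0.3]
finger_gap: 0.702
gripper_force: 0.0
```

Request:
apply_moves(plan=[[-0.0258,0,0.015,0,0,-0.128,-0.4],[0,0,0,0,0,0,-0.4]])

```text
t: 16.12
tcp_pos: [0.5122, -0.0998, 0.0595]
tool_rot: [0.651, 0.759, -0.0, -0.001]
force: [-0.5, 0.6, 0.2]
finger_gap: 0.703
gripper_force: 0.0
```

```bash
python3 - <<'E'
from h import *
d=load("_3")
for w in (white,lambda h,r:(h[...,2]>195)&(h[...,1]<60)|((h[...,1]>110)&((h[...,0]<10)|(h[...,0]>170))&(h[...,2]>120))):
    fit(d,w,box(36,52,-4.25,4.25),np.array([.5125,-.0996,.0073,.16]),fixz=True,views=("scene",))
E
python3 go.py 512.5 -99.6 4 9.2 5
```

```text
[524.3 -94.1   7.3] yaw deg 8.9 cost 388.5 mask [603]
[516.2 -96.1   7.3] yaw deg 6.8 cost 46.8 mask [173]
t 16.12 tcp [512.2 -99.8  59.5] phi 8.8 F [-0.5  0.6  0.2] gap mm 59.7 gf 0.0 tilt [-0.07  0.03] q6 -0.56
[0.0, 0.0001, 0.0111] -0.0014
[0.0, 0.0001, 0.0111] -0.0014
[0.0, 0.0001, 0.0111] -0.0014
[0.0, 0.0001, 0.0111] -0.0014
[0.0, 0.0001, 0.0111] -0.0014
```

Request:
apply_moves(plan=[[0,0,0.015,0,0,-0.005,-0.4],[0,0,0.015,0,0,0,-0.4],[0,0,0.015,0,0,0,-0.4],[0,0,0.0097,0,0,0,-0.4],[0,0,0,0,0,0,0],[0,0,0,0,0,0,0.4],[0,0,0,0,0,0,0.6],[0,0,0,0,0,0,0.6]], force=35)

```text
t: 17.12
tcp_pos: [0.5127, -0.0991, 0.0059]
tool_rot: [0.647, 0.763, 0.0, 0.0]
force: [0.2, -0.0, -0.9]
finger_gap: 0.405
gripper_force: 34.9
```

```bash
python3 go.py
```

```text
t 17.12 tcp [512.7 -99.1   5.9] phi 9.4 F [ 0.2 -0.  -0.9] gap mm 34.4 gf 34.9 tilt [ 0.04 -0.02] q6 -0.57
```

Request:
apply_moves(plan=[[0,0,-0.005,0,0,0,0.6],[0,0,-0.015,0,0,0,0.6],[0,0,-0.03,0,0,0,0.6],[0,0,-0.04,0,0,0,0.6],[0.025,0,-0.01,0,0,0,0.6],[0.045,0,0,0,0,0,0.6],[0.055,0,0,0,0,0,0.6],[0.055,0,0,0,0,0,0.6]])

```text
t: 18.12
tcp_pos: [0.4831, 0.0799, 0.1068]
tool_rot: [0.647, 0.762, 0.001, 0.001]
force: [0.6, -0.4, -0.6]
finger_gap: 0.407
gripper_force: 35.0
```

```bash
python3 go.py 447.4 361 80 10 6
python3 - <<'E'
from h import *
d=imgs("5")
f=lambda im,x,y:cv2.resize(im[y:y+120,x:x+160,::-1],(400,300),interpolation=cv2.INTER_CUBIC)
cv2.imwrite("pics/c5.png",np.hstack([f(d["scene"],240,133),f(d["top"],290,153)]))
E
```

```text
t 18.12 tcp [483.1  79.9 106.8] phi 9.35 F [ 0.6 -0.4 -0.6] gap mm 34.6 gf 35.0 tilt [ 0.12 -0.  ] q6 -0.23
[0.0472, 0.0017, 0.0045] -0.0019
[0.0472, 0.0018, 0.0045] -0.0019
[0.0472, 0.0019, 0.0045] -0.0019
[0.0472, 0.002, 0.0045] -0.0019
[0.0472, 0.0021, 0.0045] -0.0019
[0.0472, 0.0022, 0.0045] -0.0019
```

View pics/c5.png

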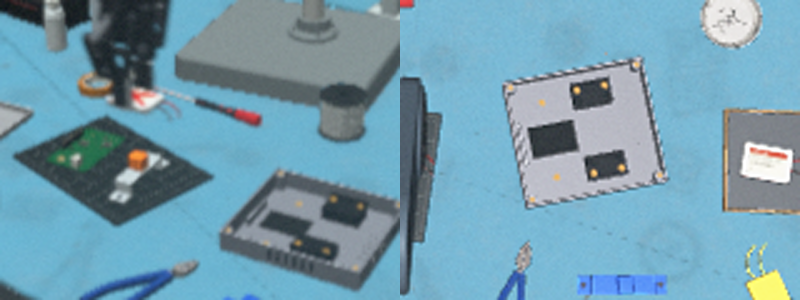

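Request:
apply_moves(plan=[[0.05,0.002,0,0,0,0,0.6],[0.055,0.002,0,0,0,0,0.6],[0.055,0.002,0,0,0,0,0.6],[0.055,0.002,0.006,0,0,0,0.6],[0.045,0.002,0.01,0,0,0,0.6],[0.023,0.002,0.01,0,0,0,0.6],[0,0,0.02,0,0,0,0.6],[0,0,0.025,0,0,0,0.6]])

```text
t: 19.23
tcp_pos: [0.4497, 0.3603, 0.0353]
tool_rot: [0.646, 0.763, 0.001, 0.001]
force: [1.4, -0.3, -1.3]
finger_gap: 0.407
gripper_force: 35.0
```

Request:
apply_moves(plan=[[0,0,0.015,0,0,0,0.6],[0,0,0,0,0,0,0.6]])

```text
t: 19.48
tcp_pos: [0.4484, 0.3591, 0.019]
tool_rot: [0.647, 0.763, -0.001, -0.0]
force: [-0.2, -0.0, -0.4]
finger_gap: 0.408
gripper_force: 35.0
```

```bash
python3 go.py 447.4 361 5 10 4;python3 - <<'E'
from h import *
d=load("_5")
print(back("top",(350.8,209),.003))
dark=lambda h,r:(h[...,2]<90)
fit(d,dark,box(36,52,0,0.01),np.array([.5125,-.0996,.0035,.16]),fixz=True)
fit(d,dark,box(36,52,0,0.01),np.array([.5125,-.0996,.0035,.16]),fixz=True,views=("top",))
fit(d,notblue,box(136,152,0,24),np.array([.518,-.132,0,.16]))
fit(d,white,box(36,52,-4.25,4.25),np.array([.479,-.324,.0143,-.19]),fixz=True)
fit(d,white,box(36,52,-4.25,4.25),np.array([.479,-.324,.0143,-.19]),fixz=True,views=("top",))
E
```

```text
t 19.48 tcp [448.4 359.1  19. ] phi 9.38 F [-0.2 -0.  -0.4] gap mm 34.6 gf 35.0 tilt [-0.1  -0.05] q6 0.32
[0.0005, -0.0002, 0.0035] -0.0027
[0.0005, -0.0002, 0.0035] -0.0027
[0.0005, -0.0002, 0.0035] -0.0027
[0.0005, -0.0002, 0.0035] -0.0027
[ 0.51026499 -0.10051916  0.003     ]
[ 511.9 -100.     3.5] yaw deg 7.9 cost 197.5 mask [211, 223]
[512.9 -99.6   3.5] yaw deg 9.5 cost 49.3 mask [211]
[ 518.  -132.4    0.6] yaw deg 9.0 cost 225.5 mask [2969, 2237]
[ 480.3 -324.1   14.3] yaw deg -10.9 cost 80.2 mask [286, 281]
[ 480.2 -325.2   14.3] yaw deg -11.3 cost 21.2 mask [286]
```

Request:
apply_moves(plan=[[0,0,0.006,0,0,0,0.6],[0,0,0.005,0,0,0,0.6],[0,0,0.002,0,0,0,0.6],[0,0,0.001,0,0,0,0.6],[0,0,0,0,0,0,0.6]])

```text
t: 20.1
tcp_pos: [0.4487, 0.3599, 0.0056]
tool_rot: [0.647, 0.763, 0.0, 0.0]
force: [-0.7, 1.5, -0.0]
finger_gap: 0.411
gripper_force: 35.0
```

```bash
python3 go.py
```

```text
t 20.1 tcp [448.7 359.9   5.6] phi 9.41 F [-0.7  1.5 -0. ] gap mm 34.9 gf 35.0 tilt [0.01 0.  ] q6 0.32
```

Request:
apply_moves(plan=[[0,0,0.0006,0,0,0,0.6],[0,0,0.0005,0,0,0,0.6],[0,0,0,0,0,0,0.6]])

```text
t: 20.48
tcp_pos: [0.4486, 0.3598, 0.0044]
tool_rot: [0.647, 0.763, 0.0, 0.0]
force: [-0.1, 0.3, -1.3]
finger_gap: 0.408
gripper_force: 35.0
```

Request:
apply_moves(plan=[[0,0,0.0004,0,0,0,0.6],[0,0,0,0,0,0,0.6]])

```text
t: 20.72
tcp_pos: [0.4486, 0.3598, 0.004]
tool_rot: [0.647, 0.763, 0.0, 0.0]
force: [-0.4, 0.3, -0.4]
finger_gap: 0.407
gripper_force: 35.0
```

Request:
apply_moves(plan=[[0,0,0.0005,0,0,0,0.6],[0,0,0.0004,0,0,0,0.6],[0,0,0,0,0,0,0.6]])

```text
t: 21.1
tcp_pos: [0.4486, 0.3598, 0.0039]
tool_rot: [0.647, 0.763, 0.0, 0.0]
force: [-1.5, -1.3, 6.3]
finger_gap: 0.404
gripper_force: 35.7
```

Request:
apply_moves(plan=[[0,0,0.0004,0,0,0,0.6],[0,0,0,0,0,0,0.6]])

```text
t: 21.35
tcp_pos: [0.4487, 0.3598, 0.0039]
tool_rot: [0.647, 0.763, 0.0, 0.0]
force: [-1.5, -1.8, 7.9]
finger_gap: 0.409
gripper_force: 36.0
```

Request:
apply_moves(plan=[[0,0,0,0,0,0,0.1],[0,0,0,0,0,0,-0.2],[0,0,-0.005,0,0,0,-0.2],[0,0,-0.025,0,0,0,-0.2],[0,0,-0.04,0,0,0,-0.2],[-0.02,0,-0.04,0,0,0,-0.3],[-0.04,0,0,0,0,0,-0.4],[-0.055,0,0,0,0,0,-0.4]])

```text
t: 22.35
tcp_pos: [0.4681, 0.2463, 0.1138]
tool_rot: [0.646, 0.764, 0.001, 0.001]
force: [0.8, -0.4, -0.8]
finger_gap: 0.701
gripper_force: 0.0
```

```bash
python3 go.py 480.2 -324.7 100 -11 12;python3 - <<'E'
from h import *
d=imgs("6")
q=lambda h,r:(h[...,2]>190)&(h[...,1]<60)|((h[...,1]>110)&((h[...,0]<10)|(h[...,0]>170))&(h[...,2]>120))
f=lambda im,x,y:cv2.resize(im[y:y+120,x:x+160,::-1],(400,300),interpolation=cv2.INTER_CUBIC)
cv2.imwrite("pics/c6.png",np.hstack([f(d["scene"],180,133),f(d["top"],140,173)]))
E
```

```text
t 22.35 tcp [468.1 246.3 113.8] phi 9.56 F [ 0.8 -0.4 -0.8] gap mm 59.6 gf 0.0 tilt [0.17 0.05] q6 0.11
[-0.0471, -0.0069, 0.0012] 0.0299
[-0.0473, -0.0055, 0.0012] 0.0299
[-0.0474, -0.0041, 0.0012] 0.0299
[-0.0475, -0.0027, 0.0012] 0.0299
[-0.0476, -0.0012, 0.0012] 0.0299
[-0.0476, 0.0002, 0.0012] 0.0299
[-0.0476, 0.0016, 0.0012] 0.0299
[-0.0475, 0.003, 0.0012] 0.0299
[-0.0474, 0.0044, 0.0012] 0.0299
[-0.0472, 0.0059, 0.0012] 0.0299
[-0.047, 0.0073, 0.0012] 0.0299
[-0.0468, 0.0087, 0.0012] 0.0299
```

View pics/c6.png

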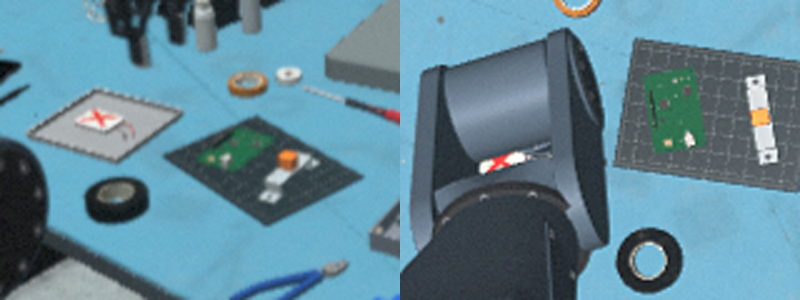

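Worn pack lies flat in the tray; board and clamp rest flat on the mat. Now the fresh pack.

Request:
apply_moves(plan=[[-0.047,-0.007,0,0,0,0.03,-0.4],[-0.047,-0.0055,0,0,0,0.03,-0.4],[-0.0475,-0.004,0,0,0,0.03,-0.4],[-0.0475,-0.0027,0,0,0,0.03,-0.4],[-0.0475,-0.001,0,0,0,0.03,-0.4],[-0.0475,0,0,0,0,0.03,-0.4],[-0.0475,0.0016,0,0,0,0.03,-0.4],[-0.0475,0.003,0,0,0,0.03,-0.4]])

```text
t: 23.45
tcp_pos: [0.4747, -0.1349, 0.1128]
tool_rot: [0.734, 0.679, 0.0, 0.0]
force: [0.3, -0.1, -0.2]
finger_gap: 0.697
gripper_force: 0.0
```

Request:
apply_moves(plan=[[-0.0475,0.0045,0,0,0,0.03,-0.4],[-0.047,0.006,0.01,0,0,0.03,-0.4],[-0.047,0.007,0.02,0,0,0.03,-0.4],[-0.047,0.009,0.02,0,0,0.03,-0.4],[0,0,0,0,0,0,-0.4],[0,0,0,0,0,0,-0.4]])

```text
t: 24.2
tcp_pos: [0.4777, -0.3232, 0.0624]
tool_rot: [0.773, 0.635, 0.0, -0.001]
force: [0.2, 0.4, 0.3]
finger_gap: 0.695
gripper_force: 0.0
```

```bash
python3 go.py 480.2 -324.7 12.5 -11 4
```

```text
t 24.2 tcp [ 477.7 -323.2   62.4] phi -11.22 F [0.2 0.4 0.3] gap mm 59.1 gf 0.0 tilt [-0.06  0.09] q6 -0.59
[-0.0002, 0.0007, 0.0125] -0.001
[-0.0002, 0.0007, 0.0125] -0.001
[-0.0002, 0.0007, 0.0125] -0.001
[-0.0002, 0.0007, 0.0125] -0.001
```

Request:
apply_moves(plan=[[0,0.0007,0.0125,0,0,0,-0.4],[0,0.0007,0.0125,0,0,0,-0.4],[0,0.0007,0.0125,0,0,0,-0.4],[0,0,0.012,0,0,0,-0.4],[0,0,0,0,0,0,0],[0,0,0,0,0,0,0.4],[0,0,0,0,0,0,0.6],[0,0,0,0,0,0,0.6]], force=35)

```text
t: 25.2
tcp_pos: [0.4801, -0.3248, 0.0136]
tool_rot: [0.773, 0.635, 0.0, 0.0]
force: [-0.1, 0.5, 0.1]
finger_gap: 0.402
gripper_force: 34.8
```

```bash
python3 go.py;python3 - <<'E'
from h import *
d=imgs("7")
fit(d,white,box(36,52,-4.25,4.25),np.array([.479,-.324,.0143,-.19]),fixz=True,views=("scene",))
fit(load("_5"),white,box(36,52,-4.25,4.25),np.array([.479,-.324,.0143,-.19]),fixz=True,views=("scene",))
E
```

```text
t 25.2 tcp [ 480.1 -324.8   13.6] phi -11.22 F [-0.1  0.5  0.1] gap mm 34.1 gf 34.8 tilt [ 0.03 -0.03] q6 -0.59
[ 481.4 -322.9   14.3] yaw deg -10.5 cost 183.4 mask [137]
[ 481.6 -320.9   14.3] yaw deg -11.5 cost 39.5 mask [281]
```

Request:
apply_moves(plan=[[0,0,-0.005,0,0,0,0.6],[0,0,-0.015,0,0,0,0.6],[0,0,-0.03,0,0,0,0.6],[0,0,-0.03,0,0,0,0.6],[0,0,0,0,0,0,0.6]])

```text
t: 25.92
tcp_pos: [0.4816, -0.3261, 0.0965]
tool_rot: [0.773, 0.635, 0.0, 0.003]
force: [-0.1, 0.2, -0.3]
finger_gap: 0.409
gripper_force: 35.0
```

```bash
python3 go.py 512.5 -99.6 90 9.2 7
```

```text
t 25.93 tcp [ 481.6 -326.1   96.5] phi -11.21 F [-0.1  0.2 -0.3] gap mm 34.8 gf 35.0 tilt [ 0.28 -0.28] q6 -0.59
[0.0326, -0.002, 0.0009] -0.0509
[0.0327, -0.0003, 0.0009] -0.0509
[0.0326, 0.0014, 0.0009] -0.0509
[0.0325, 0.003, 0.0009] -0.0509
[0.0323, 0.0047, 0.0009] -0.0509
[0.032, 0.0063, 0.0009] -0.0509
[0.0317, 0.0079, 0.0009] -0.0509
```

Request:
apply_moves(plan=[[0.0326,-0.002,0,0,0,-0.051,0.6],[0.0327,0,0,0,0,-0.051,0.6],[0.0326,0.0014,0,0,0,-0.051,0.6],[0.0325,0.003,0,0,0,-0.051,0.6],[0.0323,0.0047,0,0,0,-0.051,0.6],[0.032,0.0063,0,0,0,-0.051,0.6],[0.0317,0.0079,0,0,0,-0.051,0.6],[0,0,0,0,0,0,0.6]])

```text
t: 26.92
tcp_pos: [0.5101, -0.0959, 0.0927]
tool_rot: [0.647, 0.763, -0.0, -0.001]
force: [-0.3, 0.6, -1.2]
finger_gap: 0.404
gripper_force: 35.0
```

Request:
apply_moves(plan=[[0,0,0.02,0,0,0,0.6],[0,0,0.02,0,0,0,0.6],[0,0,0.015,0,0,0,0.6],[0,0,0,0,0,0,0.6],[0,0,0,0,0,0,0.6]])

```text
t: 27.55
tcp_pos: [0.5113, -0.0986, 0.0384]
tool_rot: [0.648, 0.762, 0.0, 0.0]
force: [-0.2, -0.8, -0.5]
finger_gap: 0.408
gripper_force: 35.0
```

```bash
python3 go.py 512.5 -99.6 16 9.2 3
```

```text
t 27.55 tcp [511.3 -98.6  38.4] phi 9.21 F [-0.2 -0.8 -0.5] gap mm 34.7 gf 35.0 tilt [ 0.03 -0.01] q6 -0.57
[-0.0004, 0.0003, 0.0075] 0.0001
[-0.0004, 0.0003, 0.0075] 0.0001
[-0.0004, 0.0003, 0.0075] 0.0001
```

Request:
apply_moves(plan=[[-0.0004,0.0005,0.012,0,0,0,0.6],[-0.0004,0.0005,0.01,0,0,0,0.6],[-0.0004,0,0.005,0,0,0,0.6],[0,0,0.002,0,0,0,0.6],[0,0,0.001,0,0,0,0.6],[0,0,0,0,0,0,0.6]])

```text
t: 28.3
tcp_pos: [0.5123, -0.0993, 0.0083]
tool_rot: [0.648, 0.762, 0.0, 0.0]
force: [-0.5, -0.2, -1.2]
finger_gap: 0.404
gripper_force: 35.0
```

Request:
apply_moves(plan=[[0,0,0.0006,0,0,0,0.6],[0,0,0.0005,0,0,0,0.6],[0,0,0,0,0,0,0.6]])

```text
t: 28.68
tcp_pos: [0.5122, -0.0993, 0.0072]
tool_rot: [0.648, 0.762, -0.0, 0.0]
force: [-0.1, -0.4, -0.0]
finger_gap: 0.409
gripper_force: 35.0
```

```bash
python3 go.py 512.5 -99.6 6 9.2 3
```

```text
t 28.68 tcp [512.2 -99.3   7.2] phi 9.24 F [-0.1 -0.4 -0. ] gap mm 34.8 gf 35.0 tilt [ 0. -0.] q6 -0.57
[-0.0001, 0.0001, 0.0004] 0.0002
[-0.0001, 0.0001, 0.0004] 0.0002
[-0.0001, 0.0001, 0.0004] 0.0002
```

Request:
apply_moves(plan=[[0,0,0.0004,0,0,0,0.6],[0,0,0.0004,0,0,0,0.6],[0,0,0,0,0,0,0.6]])

```text
t: 29.05
tcp_pos: [0.5122, -0.0992, 0.0063]
tool_rot: [0.648, 0.762, -0.0, -0.0]
force: [-0.4, -0.2, -0.4]
finger_gap: 0.404
gripper_force: 35.0
```

Request:
apply_moves(plan=[[0,0,0.0005,0,0,0,0.6],[0,0,0,0,0,0,0.6]])

```text
t: 29.3
tcp_pos: [0.5123, -0.0993, 0.0058]
tool_rot: [0.648, 0.762, 0.0, 0.0]
force: [-0.7, -0.8, -0.7]
finger_gap: 0.406
gripper_force: 35.0
```

Request:
apply_moves(plan=[[0,0,0.0004,0,0,0,0.6],[0,0,0.0003,0,0,0,0.6],[0,0,0,0,0,0,0.6]])

```text
t: 29.68
tcp_pos: [0.5123, -0.0993, 0.0058]
tool_rot: [0.648, 0.762, 0.0, 0.0]
force: [-0.8, -0.8, 6.1]
finger_gap: 0.405
gripper_force: 35.6
```

Request:
apply_moves(plan=[[0,0,0.0004,0,0,0,0.6],[0,0,0,0,0,0,0.6]])

```text
t: 29.92
tcp_pos: [0.5123, -0.0993, 0.0058]
tool_rot: [0.648, 0.762, 0.0, 0.0]
force: [-2.2, 0.5, 9.2]
finger_gap: 0.403
gripper_force: 35.9
```

Request:
apply_moves(plan=[[0,0,0,0,0,0,0.1],[0,0,0,0,0,0,-0.2],[0,0,-0.005,0,0,0,-0.3],[0,0,-0.025,0,0,0,-0.3],[0,0,-0.04,0,0,0,-0.4],[0.02,0,-0.02,0,0,0.1,-1],[0.04,0.005,0,0,0,0.15,-1],[0.05,0.015,0,0,0,0.17,-1]])

```text
t: 30.92
tcp_pos: [0.5302, 0.0097, 0.0953]
tool_rot: [0.795, 0.607, -0.0, -0.0]
force: [0.7, -0.7, 0.1]
finger_gap: 1.002
gripper_force: 0.0
```

```bash
python3 go.py 497.9 172.1 90 -81 8
```

```text
t 30.93 tcp [530.2   9.7  95.3] phi -15.28 F [ 0.7 -0.7  0.1] gap mm 85.2 gf 0.0 tilt [-0.04  0.  ] q6 0.07
[0.0185, -0.0092, 0.0007] 0.1434
[0.017, -0.0118, 0.0007] 0.1434
[0.0152, -0.0141, 0.0007] 0.1434
[0.013, -0.0161, 0.0007] 0.1434
[0.0105, -0.0178, 0.0007] 0.1434
[0.0079, -0.0191, 0.0007] 0.1434
[0.0051, -0.0201, 0.0007] 0.1434
[0.0022, -0.0206, 0.0007] 0.1434
```

Request:
apply_moves(plan=[[0.0185,-0.009,0,0,0,0.143,-1],[0.017,-0.012,0,0,0,0.143,-1],[0.015,-0.014,0,0,0,0.143,-1],[0.013,-0.016,0,0,0,0.143,-1],[0.0105,-0.018,0,0,0,0.143,-1],[0.008,-0.019,0,0,0,0.143,-1],[0.005,-0.02,0,0,0,0.143,-1],[0.002,-0.0205,0,0,0,0.143,-1]])

```text
t: 31.92
tcp_pos: [0.4969, 0.1715, 0.0948]
tool_rot: [0.997, 0.082, -0.0, -0.0]
force: [0.4, 0.8, -0.3]
finger_gap: 1.0
gripper_force: 0.0
```

```bash
python3 go.py 497.9 172.1 70 -81 2
python3 - <<'E'
from h import *
d=imgs("8")
w=lambda h,r:(h[...,2]>195)&(h[...,1]<60)|((h[...,1]>110)&((h[...,0]<10)|(h[...,0]>170))&(h[...,2]>120))
p=np.array([.5125,-.0996,.0073,.16])
fit(d,w,box(36,52,-4.25,4.25),p,fixz=True,pad=5)
fit(d,w,box(36,52,-4.25,4.25),p,fixz=True,views=("top",),pad=5)
fit(d,w,box(36,52,-4.25,4.25),p,fixz=True,views=("scene",),pad=5)
f=lambda im,x,y:cv2.resize(im[y:y+60,x:x+80,::-1],(400,300),interpolation=cv2.INTER_CUBIC)
cv2.imwrite("pics/c8.png",np.hstack([f(d["scene"],325,193),f(d["top"],325,176)]))
E
```

```text
t 31.93 tcp [496.9 171.5  94.8] phi -80.64 F [ 0.4  0.8 -0.3] gap mm 85.0 gf 0.0 tilt [-0.01 -0.  ] q6 1.53
[0.0005, -0.0002, 0.0124] 0.0031
[0.0005, -0.0002, 0.0124] 0.0031
[517.  -96.3   7.3] yaw deg 7.0 cost 520.5 mask [734, 160]
[517.4 -97.7   7.3] yaw deg 7.3 cost 458.5 mask [734]
[516.2 -93.8   7.3] yaw deg 9.6 cost 60.0 mask [160]
```

View pics/c8.png

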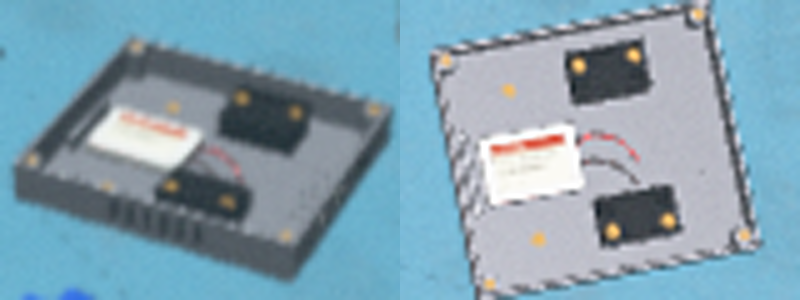

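Run:
```python
from h import *
d=load("_8")
print(d["top"][225,375],d["top"][208,350],back("top",(350.84,208.5),.0115))
p=np.array([.5125,-.0996,.0073,.16])
for T in(200,):
  w=lambda h,r:(r.min(-1)>T)|((h[...,1]>90)&((h[...,0]<10)|(h[...,0]>170))&(h[...,2]>150))
  for v in(("top","scene"),("top",)):fit(d,w,box(36,52,-4.25,4.25),p,fixz=True,pad=6,views=v)
```

```text
[191 192 202] [244 242 235] [ 0.51066631 -0.10006844  0.0115    ]
[512.3 -99.4   7.3] yaw deg 10.3 cost 132.2 mask [262, 118]
[ 512.1 -100.     7.3] yaw deg 9.0 cost 22.7 mask [262]
```

Request:
apply_moves(plan=[[0.0005,0,0.025,0,0,0.005,-1],[0,0,0.025,0,0,0,-1],[0,0,0.025,0,0,0,-1],[0,0,0.01,0,0,0,-1],[0,0,0,0,0,0,-1],[0,0,0,0,0,0,-1]])

```text
t: 32.78
tcp_pos: [0.4983, 0.1709, 0.0104]
tool_rot: [0.997, 0.082, 0.001, -0.0]
force: [0.7, 0.0, -0.4]
finger_gap: 1.004
gripper_force: 0.0
```

```bash
python3 go.py 497.9 172.1 0.6 -81 2
python3 - <<'E'
from h import *
d=load("_6")
fit(d,green,box(56,85,-1,1),np.array([.498,.172,.007,1.73]),fixz=True)
fit(load("0"),green,box(56,85,-1,1),np.array([.5205,-.143,.021,1.73]),fixz=True)
E
```

```text
t 32.77 tcp [498.3 170.9  10.4] phi -80.64 F [ 0.7  0.  -0.4] gap mm 85.3 gf 0.0 tilt [0.08 0.01] q6 1.53
[-0.0001, -0.0006, 0.0049] 0.0032
[-0.0001, -0.0006, 0.0049] 0.0032
[497.1 172.4   7. ] yaw deg 97.9 cost 113.9 mask [637, 276]
[ 520.3 -142.8   21. ] yaw deg 99.0 cost 159.4 mask [607, 369]
```

Request:
apply_moves(plan=[[0,-0.0006,0.005,0,0,0.005,-1],[0,-0.0005,0.0045,0,0,0,-1],[0,0,0,0,0,0,-1],[0,0,0,0,0,0,-0.2],[0,0,0,0,0,0,0],[0,0,0,0,0,0,0.3],[0,0,0,0,0,0,0.5],[0,0,0,0,0,0,0.5]], force=40)

```text
t: 33.78
tcp_pos: [0.4976, 0.1721, 0.0008]
tool_rot: [0.997, 0.079, 0.0, -0.0]
force: [-1.4, -0.1, 5.9]
finger_gap: 0.623
gripper_force: 41.3
```

```bash
python3 go.py
```

```text
t 33.77 tcp [497.6 172.1   0.8] phi -80.96 F [-1.4 -0.1  5.9] gap mm 53.0 gf 41.3 tilt [0.02 0.  ] q6 1.53
```

Request:
apply_moves(plan=[[0,0,-0.004,0,0,0,0.5],[0,0,-0.012,0,0,0,0.5],[0,0,-0.025,0,0,0,0.5],[0,0,-0.035,0,0,0,0.5],[0,0,-0.025,0,0,0,0.5],[-0.003,0.025,0,0,0,0,0.5],[-0.003,0.04,0,0,0,0,0.5],[-0.003,0.045,0,0,0,0,0.5]])

```text
t: 34.78
tcp_pos: [0.506, 0.0614, 0.102]
tool_rot: [0.997, 0.08, 0.001, 0.0]
force: [0.3, -0.5, -0.3]
finger_gap: 0.626
gripper_force: 42.1
```

```bash
python3 go.py 520.5 -143.1 80 -80.96 5
```

```text
t 34.77 tcp [506.   61.4 102. ] phi -80.85 F [ 0.3 -0.5 -0.3] gap mm 53.2 gf 42.1 tilt [ 0.07 -0.01] q6 1.31
[-0.0036, 0.0408, 0.0044] 0.0004
[-0.0036, 0.0408, 0.0044] 0.0004
[-0.0036, 0.0408, 0.0044] 0.0004
[-0.0036, 0.0408, 0.0044] 0.0004
[-0.0036, 0.0408, 0.0044] 0.0004
```

Request:
apply_moves(plan=[[-0.0036,0.048,0,0,0,0,0.5],[-0.0036,0.048,0,0,0,0,0.5],[-0.0036,0.045,0,0,0,0,0.5],[-0.0036,0.035,0.005,0,0,0,0.5],[-0.0036,0.02,0.01,0,0,0,0.5],[0,0,0.02,0,0,0,0.5],[0,0,0.02,0,0,0,0.5],[0,0,0.01,0,0,0,0.5]])

```text
t: 35.78
tcp_pos: [0.518, -0.1335, 0.0351]
tool_rot: [0.997, 0.079, -0.001, -0.001]
force: [-0.5, -0.6, -0.1]
finger_gap: 0.624
gripper_force: 42.1
```

Request:
apply_moves(plan=[[0,0,0,0,0,0,0.5],[0,0,0,0,0,0,0.5]])

```text
t: 36.02
tcp_pos: [0.5194, -0.1342, 0.0367]
tool_rot: [0.997, 0.079, 0.0, 0.0]
force: [0.3, 0.7, 0.6]
finger_gap: 0.628
gripper_force: 42.1
```

```bash
python3 go.py 520.5 -143.1 18 -80.96 4
```

```text
t 36.02 tcp [ 519.4 -134.2   36.7] phi -80.92 F [0.3 0.7 0.6] gap mm 53.4 gf 42.1 tilt [ 0.04 -0.02] q6 0.95
[-0.0001, 0.0022, 0.0047] 0.0002
[-0.0001, 0.0022, 0.0047] 0.0002
[-0.0001, 0.0022, 0.0047] 0.0002
[-0.0001, 0.0022, 0.0047] 0.0002
```

Request:
apply_moves(plan=[[0,0.004,0,0,0,0,0.5],[0,0.005,0,0,0,0,0.5],[0,0,0.006,0,0,0,0.5],[0,0,0.006,0,0,0,0.5],[0,0,0.004,0,0,0,0.5],[0,0,0,0,0,0,0.5],[0,0,0,0,0,0,0.5]])

```text
t: 36.9
tcp_pos: [0.5204, -0.1432, 0.0201]
tool_rot: [0.997, 0.079, -0.0, -0.0]
force: [-0.4, -0.2, -0.6]
finger_gap: 0.628
gripper_force: 42.1
```

```bash
python3 go.py 520.5 -143.1 15 -80.96 4
```

```text
t 36.9 tcp [ 520.4 -143.2   20.1] phi -80.94 F [-0.4 -0.2 -0.6] gap mm 53.4 gf 42.1 tilt [-0.01  0.  ] q6 0.94
[0.0, -0.0, 0.0013] 0.0001
[0.0, -0.0, 0.0013] 0.0001
[0.0, -0.0, 0.0013] 0.0001
[0.0, -0.0, 0.0013] 0.0001
```

Request:
apply_moves(plan=[[0,0,0.002,0,0,0,0.5],[0,0,0.0015,0,0,0,0.5],[0,0,0.001,0,0,0,0.5],[0,0,0.0006,0,0,0,0.5],[0,0,0,0,0,0,0.5]])

```text
t: 37.52
tcp_pos: [0.5204, -0.1433, 0.0151]
tool_rot: [0.997, 0.079, -0.0, -0.0]
force: [0.7, -0.6, -0.4]
finger_gap: 0.624
gripper_force: 42.1
```

Request:
apply_moves(plan=[[0,0,0.0006,0,0,0,0.5],[0,0,0,0,0,0,0.5]])

```text
t: 37.78
tcp_pos: [0.5205, -0.1433, 0.0148]
tool_rot: [0.997, 0.079, 0.0, 0.0]
force: [-0.9, 0.1, 3.4]
finger_gap: 0.63
gripper_force: 42.4
```

```bash
python3 go.py 520.5 -143.1 14 -80.96 4
```

```text
t 37.77 tcp [ 520.5 -143.3   14.8] phi -80.95 F [-0.9  0.1  3.4] gap mm 53.5 gf 42.4 tilt [ 0.02 -0.01] q6 0.94
[0.0, -0.0001, 0.0002] 0.0001
[0.0, -0.0001, 0.0002] 0.0001
[0.0, -0.0001, 0.0002] 0.0001
[0.0, -0.0001, 0.0002] 0.0001
```

Request:
apply_moves(plan=[[0,0,0,0,0,0,-0.45],[0,0,0,0,0,0,-0.7],[0,0,-0.005,0,0,0,-0.8],[0,0,-0.025,0,0,0,-0.8],[0,0,-0.04,0,0,0,-0.8],[0,-0.02,-0.01,0,0,-0.1,-0.4],[0,-0.03,0,0,0,-0.15,0],[0,-0.04,0,0,0,-0.17,0]])

```text
t: 38.78
tcp_pos: [0.4946, -0.0578, 0.0952]
tool_rot: [0.958, 0.287, 0.001, 0.001]
force: [-0.3, 1.0, -0.5]
finger_gap: 0.503
gripper_force: 0.0
```

```bash
python3 go.py 485.9 78.5 70 9.2 8
```

```text
t 38.77 tcp [494.6 -57.8  95.2] phi -56.64 F [-0.3  1.  -0.5] gap mm 42.8 gf 0.0 tilt [ 0.16 -0.05] q6 0.65
[0.0085, -0.0148, 0.0032] -0.1436
[0.0105, -0.0135, 0.0032] -0.1436
[0.0123, -0.0118, 0.0032] -0.1436
[0.0139, -0.0099, 0.0032] -0.1436
[0.0152, -0.0079, 0.0032] -0.1436
[0.0161, -0.0056, 0.0032] -0.1436
[0.0168, -0.0032, 0.0032] -0.1436
[0.017, -0.0008, 0.0032] -0.1436
```

Request:
apply_moves(plan=[[0.0085,-0.0148,0.003,0,0,-0.1436,0],[0.0105,-0.0135,0.003,0,0,-0.1436,0],[0.0123,-0.0118,0.003,0,0,-0.1436,0],[0.0139,-0.01,0.003,0,0,-0.1436,0],[0.0152,-0.008,0.003,0,0,-0.1436,0],[0.016,-0.0056,0.003,0,0,-0.1436,0],[0.0168,-0.0032,0.003,0,0,-0.1436,0],[0.017,-0.001,0.003,0,0,-0.1436,0]])

```text
t: 39.78
tcp_pos: [0.4854, 0.0791, 0.0707]
tool_rot: [0.648, 0.762, 0.0, 0.0]
force: [-0.4, 0.3, -0.2]
finger_gap: 0.499
gripper_force: 0.0
```

Request:
apply_moves(plan=[[0,0,0,0,0,0,0],[0,0,0,0,0,0,0]])

```text
t: 40.02
tcp_pos: [0.4856, 0.0782, 0.0707]
tool_rot: [0.651, 0.759, 0.0, 0.0]
force: [0.4, -0.0, -1.2]
finger_gap: 0.5
gripper_force: 0.0
```

```bash
python3 go.py 485.9 78.5 24.7 9.2 3
python3 - <<'E'
from h import *
d=imgs("9")
fit(d,green,box(56,85,-1,1),np.array([.5205,-.143,.021,1.73]))
fit(d,green,box(56,85,-1,1),np.array([.5205,-.143,.021,1.73]),views=("top",),fixz=True)
fit(load("0"),green,box(56,85,-1,1),np.array([.5205,-.143,.021,1.73]),views=("top",),fixz=True)
f=lambda im,x,y:cv2.resize(im[y:y+60,x:x+80,::-1],(400,300),interpolation=cv2.INTER_CUBIC)
cv2.imwrite("pics/c9.png",np.hstack([f(d["scene"],325,193),f(d["top"],325,176)]))
E
```

```text
t 40.02 tcp [485.6  78.2  70.7] phi 8.83 F [ 0.4 -0.  -1.2] gap mm 42.5 gf 0.0 tilt [ 0.03 -0.01] q6 -0.22
[0.0001, 0.0001, 0.0153] -0.0021
[0.0001, 0.0001, 0.0153] -0.0021
[0.0001, 0.0001, 0.0153] -0.0021
[ 521.  -142.9   20.6] yaw deg 98.4 cost 178.5 mask [607, 351]
[ 520.5 -143.    21. ] yaw deg 98.7 cost 76.6 mask [607]
[ 520.6 -143.2   21. ] yaw deg 98.4 cost 76.2 mask [607]
```

View pics/c9.png

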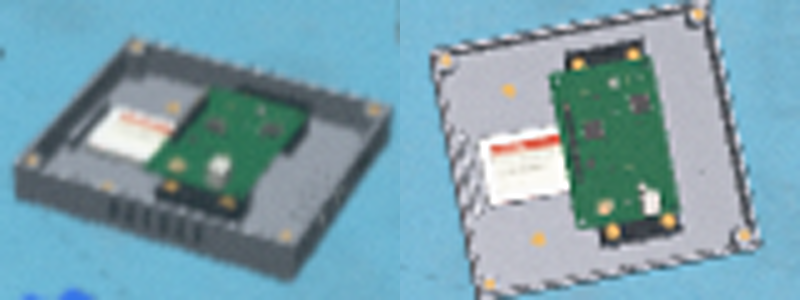

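Board is back level on its ledges, matching the start within 0.3 mm. Now the clamp.

Request:
apply_moves(plan=[[0,0,0.018,0,0,-0.006,0],[0,0,0.018,0,0,0,0],[0,0,0.01,0,0,0,0],[0,0,0,0,0,0,0],[0,0,0,0,0,0,0.6],[0,0,0,0,0,0,1],[0,0,0,0,0,0,1],[0,0,0,0,0,0,1]], force=50)

```text
t: 41.12
tcp_pos: [0.4858, 0.0785, 0.0252]
tool_rot: [0.648, 0.762, 0.0, 0.001]
force: [0.7, -0.1, 5.9]
finger_gap: 0.166
gripper_force: 49.9
```

```bash
python3 go.py
```

```text
t 41.12 tcp [485.8  78.5  25.2] phi 9.28 F [ 0.7 -0.1  5.9] gap mm 14.1 gf 49.9 tilt [ 0.08 -0.01] q6 -0.23
```

Request:
apply_moves(plan=[[0,0,-0.005,0,0,0,1],[0,0,-0.02,0,0,0,1],[0,0,-0.03,0,0,0,1],[-0.015,0,-0.01,0,0,0,1],[-0.04,0,0,0,0,0,1],[-0.045,0,0,0,0,0,1],[-0.04,0,0,0,0,0,1],[-0.03,0,0,0,0,0,1]])

```text
t: 42.12
tcp_pos: [0.5127, -0.0919, 0.089]
tool_rot: [0.648, 0.761, -0.0, -0.0]
force: [0.5, -0.1, -1.4]
finger_gap: 0.172
gripper_force: 49.2
```

Request:
apply_moves(plan=[[-0.007,-0.003,0,0,0,0,1],[0,0,0.01,0,0,0,1],[0,0,0.015,0,0,0,1],[0,0,0,0,0,0,1],[0,0,0,0,0,0,1]])

```text
t: 42.75
tcp_pos: [0.5107, -0.0958, 0.0641]
tool_rot: [0.647, 0.762, -0.0, -0.0]
force: [0.2, 0.4, -0.6]
finger_gap: 0.169
gripper_force: 49.2
```

```bash
python3 go.py 511.8 -96.4 30 9.2 3
```

```text
t 42.75 tcp [510.7 -95.8  64.1] phi 9.35 F [ 0.2  0.4 -0.6] gap mm 14.3 gf 49.2 tilt [-0.05  0.02] q6 -0.56
[-0.0003, 0.0003, 0.0114] 0.0009
[-0.0003, 0.0003, 0.0114] 0.0009
[-0.0003, 0.0003, 0.0114] 0.0009
```

Request:
apply_moves(plan=[[-0.0005,0.001,0.012,0,0,0.002,1],[0,0,0.012,0,0,0,1],[0,0,0.01,0,0,0,1],[0,0,0,0,0,0,1],[0,0,0,0,0,0,1]])

```text
t: 43.38
tcp_pos: [0.512, -0.097, 0.0304]
tool_rot: [0.648, 0.761, -0.0, -0.0]
force: [-0.1, -0.0, -0.4]
finger_gap: 0.168
gripper_force: 49.2
```

```bash
python3 go.py 511.8 -96.4 24.5 9.2 3
```

```text
t 43.38 tcp [512.  -97.   30.4] phi 9.16 F [-0.1 -0.  -0.4] gap mm 14.3 gf 49.2 tilt [-0.01  0.  ] q6 -0.56
[0.0002, -0.0, 0.002] -0.0002
[0.0002, -0.0, 0.002] -0.0002
[0.0002, -0.0, 0.002] -0.0002
```

Request:
apply_moves(plan=[[0.0005,0,0.002,0,0,0,1],[0,0,0.002,0,0,0,1],[0,0,0.001,0,0,0,1],[0,0,0.0006,0,0,0,1],[0,0,0,0,0,0,1]])

```text
t: 44.0
tcp_pos: [0.5118, -0.0965, 0.0249]
tool_rot: [0.648, 0.761, -0.0, -0.0]
force: [-0.3, -1.0, -0.8]
finger_gap: 0.169
gripper_force: 49.2
```

Request:
apply_moves(plan=[[0,0,0.0005,0,0,0,1],[0,0,0,0,0,0,1]])

```text
t: 44.25
tcp_pos: [0.5119, -0.0964, 0.0244]
tool_rot: [0.648, 0.761, -0.0, -0.0]
force: [0.4, -0.4, -0.4]
finger_gap: 0.168
gripper_force: 49.2
```

```bash
python3 go.py
```

```text
t 44.25 tcp [511.9 -96.4  24.4] phi 9.17 F [ 0.4 -0.4 -0.4] gap mm 14.3 gf 49.2 tilt [-0.  0.] q6 -0.56
```

Request:
apply_moves(plan=[[0,0,0.0004,0,0,0,1],[0,0,0.0003,0,0,0,1],[0,0,0,0,0,0,1]])

```text
t: 44.62
tcp_pos: [0.5119, -0.0965, 0.0242]
tool_rot: [0.648, 0.761, 0.0, 0.0]
force: [-0.9, -0.3, 4.6]
finger_gap: 0.169
gripper_force: 49.9
```

Request:
apply_moves(plan=[[0,0,0.0003,0,0,0,1],[0,0,0,0,0,0,1]])

```text
t: 44.88
tcp_pos: [0.5119, -0.0965, 0.0242]
tool_rot: [0.648, 0.761, 0.0, 0.0]
force: [-1.6, -0.9, 7.7]
finger_gap: 0.17
gripper_force: 50.2
```

Contact on the feet; release and retreat.

Request:
apply_moves(plan=[[0,0,0,0,0,0,0.4],[0,0,0,0,0,0,0.3],[0,0,-0.002,0,0,0,0.3],[0,0,-0.025,0,0,0,0.3],[0,0,-0.04,0,0,0,0.3],[0.03,0,-0.04,0,0,0,0],[0.05,0,-0.01,0,0,0,0],[0.055,0,0,0,0,0,0]])

```text
t: 45.88
tcp_pos: [0.4913, 0.0375, 0.1418]
tool_rot: [0.649, 0.761, 0.001, 0.002]
force: [1.0, 0.2, -0.7]
finger_gap: 0.501
gripper_force: 0.0
```

Request:
apply_moves(plan=[[0.055,0,0,0,0,0,0],[0.05,0,0,0,0,0,0],[0.03,0,0,0,0,0,0],[0,0,0,0,0,0,0]])

```text
t: 46.38
tcp_pos: [0.468, 0.1719, 0.1404]
tool_rot: [0.647, 0.763, -0.0, -0.0]
force: [-0.5, -0.2, 0.6]
finger_gap: 0.504
gripper_force: 0.0
```

Run:
```python
from h import *
d=imgs("10")
fit(d,green,box(56,85,-1,1),np.array([.5205,-.143,.021,1.73]))
for q in(d,load("0")):fit(q,orange,box(16,18,-8.5,8.5),np.array([.5118,-.0964,.029,.16]),fixz=True)
f=lambda im,x,y,k:cv2.resize(im[y:y+30*k,x:x+40*k,::-1],(400,300),interpolation=cv2.INTER_CUBIC)
cv2.imwrite("pics/c10.png",np.vstack([np.hstack([f(d["scene"],325,193,2),f(d["top"],325,176,2)]),np.hstack([f(d["scene"],180,133,5),f(d["top"],150,103,8)])]))
```

```text
[ 520.9 -143.    20.8] yaw deg 98.5 cost 161.5 mask [608, 369]
[511.2 -96.1  29. ] yaw deg 9.3 cost 50.8 mask [39, 38]
[510.9 -96.   29. ] yaw deg 12.2 cost 46.9 mask [40, 40]
```

View pics/c10.png

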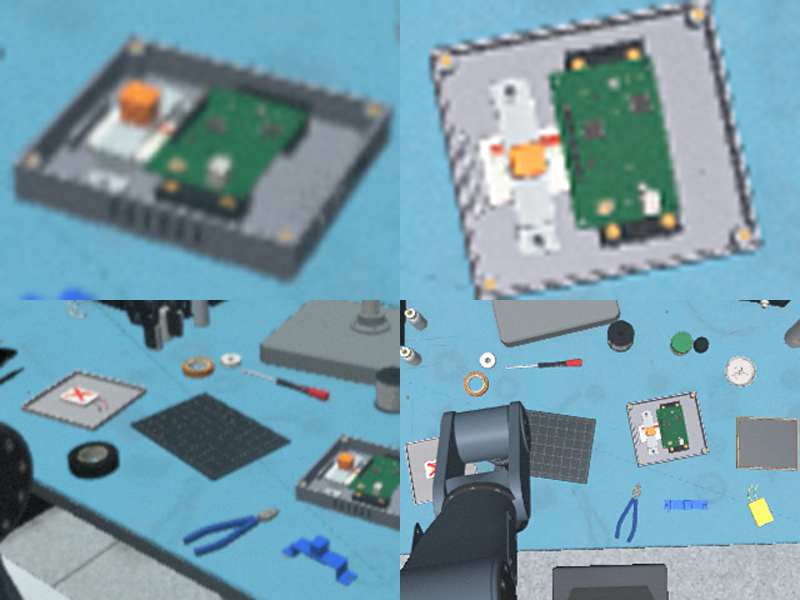

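Everything is in place: the board is on its ledges, the clamp stands across the fresh pack, the worn pack is in the tray and the bystanders are where they were. Handing in.

```bash
python3 -c "
from station import *
print(sign_off())"
```

```text
the job is handed in; nothing more can be done
None
```

The battery change is done and handed in, at about 46 s on the robot's clock. The fresh pack is in the housing, leads under the board. The board and clamp are back within about 0.5 mm of their starting positions by camera measurement. The worn pack lies flat in the tray, and the screwdriver, dish and tape roll were not touched.

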